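# Send a sample carrier round the track into the reader

### The arm

A 6-joint arm with a two-finger parallel gripper is mounted at the origin on the work surface; the furniture and walls round the work are solid. World frame = base frame: x ahead of the robot, y to its left, z up, the work surface at z = 0. Lengths are in m, angles in rad, forces in N, time in s.
With the tool pointing down it reaches from about 0.425 to 0.95 m from the base axis. Payload 3.5 kg.
Tool frame: the origin (TCP) lies midway between the tips of the shut fingers; the grasp point (between the pads) lies 19 mm behind it; z points along the fingers, y is the line along which they close (so a half turn about z gives the same grasp; the last joint's range is limited). The gripper opens to 85 mm and grips with 20 to 120 N. Pads are 22 mm wide; open, the fingers measure 114 mm over their backs; the gripper's body (76 mm by 85 mm) begins 54 mm behind the grasp point. The pads swing forward as they close: fully open they stand 13 mm farther back than shut.
Start: joints at [1.021, 0.286, 1.577, -0, 1.279, -0.15], TCP at [0.263, 0.622, 0.231] pointing down, gripper open.
Joint ranges: [-2.77, 2.77], [-0.9, 2.22], [0.21, 2.48], [-1.53, 4.67], [0.24, 2.81], [-2.84, 2.84]. Speed limits (rad/s): [2.79, 2.79, 3.14, 3.14, 3.14, 3.14].

### API

Orientations are given as a unit quaternion [x, y, z, w].
In Python, from plant import ctrl gives the robot as it stands.
- The arm moves only by the tool arm_command, never from a script. Its argument "steps" is one flat list of numbers, 5 for each row, row after row: the opening in per cent of the stroke, from 0 (shut) to 100 (fully open), then the shift along the tool's x, y, z each as a share of 25 mm, from -1 to 1, then the turn about the tool's z as a share of 0.1 rad, from -1 to 1. In form: [grip, tx, ty, tz, spin, grip, tx, ty, tz, spin, ...]. A call has 1 to 8 rows; each row shifts and turns the commanded pose from where the row before left it, along the tool's axes as they then stand; what a row does not reach is not made up. A row lasts 1/12 s, in which the tool goes at most 41.7 mm and 7.16 degrees, less where a joint would pass 70% of its speed; a pose out of reach is approached as far as the arm can. A call with a number of a shift or a turn outside -1 to 1 is refused whole. A call with a gripper value outside its range is refused whole. The fingers move at their own pace and stop on an object; "squeeze" is the grip in N (left out, the last holds). Time passes only in rows, so rows that do not move let the fingers close. It gives the time, the measured TCP pose, the force, the opening and the grip force at its end, in the units of the state.
- ctrl.get_state(): the state, without advancing time (a new reading comes with each control period).
- ctrl.read_camera(name): name is "scene" or "top"; returns the picture (384x512x3 uint8, red, green, blue); there is no depth.
- ctrl.camera_model(name): a dict with "intrinsics" (3x3 intrinsics, pixels), "D" ([k1, k2, p1, p2, k3] as OpenCV has them; the pictures are not rectified), "rvec" (rotation vector, rad) and "tvec" (3), from world to camera coordinates, as OpenCV has them. Camera axes: x right, y down, z forward; pixel columns grow to the right and rows downward; lengths in m; the calibration is good to about 2 mm. A picture is of the moment at which its call begins. camera_model takes no time and is no camera call.
- ctrl.sign_off(): hands the job in; it is judged then, once.
The state is a dict: "time": time; "qpos": joint angles; "dq": joint speeds; "joint_efforts": joint torques, N m; "eef_pos": TCP position; "tcp_rot": TCP orientation; "contact_force": force on the tool from outside, world axes, zero at the start; "wrist_torque": the same for the moment, N m; "opening": opening from 0.0 (shut) to 1.0 (fully open); "finger_force": force on a finger pad.
Only numpy, scipy, OpenCV 4.12 (cv2) and the standard library are available. Lean on these libraries where they do the work, as an engineer would, in place of code of your own. Each camera call takes 0.05 s, during which the arm holds its last target. There are 200 camera calls.

### The job

Take the small card box out of the carrier track and set it down on the worktop, clear of the track. Then put the sample carrier down between the rails in the mouth of the track's open leg and slide it along the track, on the deck, round the bend and in under the reader hood until it is fully home against the end wall; do not shift or knock over the other things.

Things in the scene. Friction and masses are not known exactly. Their poses are not given: they have to be found in the camera images.
- track: Fixed L-shaped carrier track, z up. Origin: on the worktop under the point where its two legs' centre-lines would cross. Leg 1: straight along the x axis from the open mouth at x -0.190 m (robot side) to x -0.090. Bend: quarter circle, radius 90 mm about (-0.090, -0.090). Leg 2: straight along x = 0 from y -0.090 to the end wall's face at y -0.270. Deck top 5 mm above the worktop, 80 mm wide.
- mouth (a point): The open mouth of leg 1, on the centre-line, on the deck; axes as the track's. Two guide rails of 10 mm round bar, tops 16 mm above the worktop, run 30 mm either side of the centre-line of the whole track, 50 mm free between them (wider in the last 10 mm at the mouth).
- bend_mid (a point): The middle of the bend, on the centre-line, on the deck (5 mm above the worktop); axes as the track's.
- hood_edge (a point): Corner of the white reader hood's thin roof, on its upper side, towards leg 1 and the robot; track frame (-0.024, -0.160, 0.082). The roof, underside 76 mm above the worktop, runs to x 0.042, y -0.280; a reader head stands on it at x > 0.015, up to 110 mm. Walls close it at x > 0.034 and y < -0.270; it is open towards the track's -x and towards the bend.
- dock (a point): Point on the deck under the hood, track frame (0, -0.228, 0.005); the carrier's middle is above it when the carrier's front end touches the end wall. Axes as the track's.
- carrier_mid (a point): Middle of the loose sample carrier, 28 mm above its underside; x along it, z up, the same either way round. Overall 84 x 44 x 56 mm (x, y, z), about 0.2 kg. Below: two round skids 44 mm across, 18 mm high, centres at x -20 and +20 mm. It slides easily between the rails when pushed at its rear end.
- carrier_top (a point): Middle of the carrier's top. A pale grip block 54 mm long, 26 mm wide (along y) reaches from 18 to 56 mm above the underside; at each end stands an upright end plate 36 mm wide, 6 mm thick, from 16 to 56 mm, its outer face 42 mm from the middle.
- box_mid (a point): The middle of the small loose card box, 40 x 62 x 28 mm (x, y, z), about 50 g; it lies in the track's leg 1 at first, its 62 mm side along the track. The worktop round about is free for x 0.36 to 0.60 m and y -0.38 to 0.30 m, but for the things told here; nearer the robot stand fixed things up to 85 mm high (a timer, a tip box, an amber bottle), to the right a tall microscope, to the left a hotplate.
- stain_bottle: Bystander: amber bottle with black cap, 48 mm across, 85 mm tall, standing beside the carrier; origin under its centre.
- tape_roll: Bystander: white roll of tape lying flat, 60 mm across, 12 mm high, beside the carrier; origin under its centre.
- squeeze_bottle: Bystander: white squeeze bottle with a red bent spout, 75 x 100 mm in plan, 216 mm tall, at the back left; origin under its centre.

How it is judged:
On the way, in this order (a step that is already met when the one before it is completed fails the run):
1. the card box is set down clear of the track (height (world z) of box_mid below 0.036 m and (y of box_mid in the frame of track below -0.3 m or y of box_mid in the frame of track above 0.065 m or x of box_mid in the frame of track above 0.075 m or x of box_mid in the frame of track below -0.245 m or (x of box_mid in the frame of track below -0.068 m and y of box_mid in the frame of track below -0.068 m))), for 0.2 s.
2. the carrier stands on the deck between the rails of leg 1 (height (world z) of carrier_mid between 0.027 and 0.041 m and angle between carrier_mid's own z axis and vertical below 0.12 rad and x of carrier_mid in the frame of track between -0.17 and -0.075 m and y of carrier_mid in the frame of track between -0.008 and 0.008 m and angle between the x axis of carrier_mid and the x axis of track, either way round below 0.25 rad), for 0.1 s.
3. the carrier passes the middle of the bend, down on the deck (height (world z) of carrier_mid between 0.027 and 0.041 m and angle between carrier_mid's own z axis and vertical below 0.12 rad and horizontal distance between carrier_mid and bend_mid below 0.025 m), for 0.05 s.
4. the carrier comes into leg 2, down on the deck, before it is home (height (world z) of carrier_mid between 0.027 and 0.041 m and angle between carrier_mid's own z axis and vertical below 0.12 rad and x of carrier_mid in the frame of track between -0.01 and 0.01 m and y of carrier_mid in the frame of track between -0.19 and -0.09 m), for 0.05 s.
At the end, for the whole second after the job is handed in: The carrier stands level on the deck under the hood, between the rails, its front end within 6 mm of the end wall; the card box lies on the worktop clear of the track's deck and hood; all is let go (all of step 1 and height (world z) of carrier_mid between 0.027 and 0.041 m and angle between carrier_mid's own z axis and vertical below 0.12 rad and y of carrier_mid in the frame of track below -0.222 m and x of carrier_mid in the frame of track between -0.008 and 0.008 m and angle between the x axis of carrier_mid and the y axis of track, either way round below 0.2 rad); the robot touches nothing.
It fails at once if a bystander is shifted more than 25 mm or tipped over (distance of any of stain_bottle, tape_roll, squeeze_bottle from where it was at the start of the episode above 0.025 m or angle between any of stain_bottle, tape_roll, squeeze_bottle's own z axis and vertical above 0.5 rad).
It also fails if it takes over 64 s, if anything falls off the work surface, if the arm or the gripper's body presses on something with over 40 N, if the wrist force passes 120 N, or if a joint passes its speed limit or range.

## Working session

There is one attempt and no reset: what is moved stays moved. The work goes in short steps, Python scripts to look and compute and a tool call to move; the robot and the scene stay as the last step left them, time stands still between calls to the robot, and variables do not carry over. Pictures are saved under pics/ and viewed, at most 10 in all, crops included, and the job is handed in when it is done.

Besides the shell and the picture viewer there is one more tool, called after "Call:" as name(argument=value, ...) on one line, values as JSON. arm_command: Moves the arm, as the interface text tells. Its arguments: {"type":"object","properties":{"steps":{"type":"array","items":{"type":"number"}},"squeeze":{"type":"number"}},"required":["steps"]}

```bash
mkdir -p pics; ls; python3 - <<'E'
from plant import ctrl
import cv2
s=ctrl.get_state();print(s)
for n in("scene","top"):
    im=ctrl.read_camera(n);cv2.imwrite(f"pics/{n}0.png",im[:,:,::-1])
    m=ctrl.camera_model(n);print(n,m)
E
```

```text
pics
{'time': 0.0, 'qpos': array([ 1.02099266e+00,  2.87178871e-01,  1.57819616e+00,  2.06821770e-06,
        1.27861900e+00, -1.49978800e-01]), 'dq': array([ 1.92069228e-03, -3.05358430e-04, -6.62996529e-05, -3.86356829e-04,
       -3.88699897e-03,  1.88469538e-03]), 'joint_efforts': array([-5.50695895e-04, -4.05965602e+01, -2.92633027e+01, -2.10761618e-04,
        5.83809728e-03, -1.11410051e-05]), 'eef_pos': array([0.26235358, 0.62120181, 0.22992801]), 'tcp_rot': array([ 1.98583661e-01,  9.80083205e-01, -1.12759981e-03, -4.12520856e-04]), 'contact_force': array([0.36367146, 0.67892253, 0.34945864]), 'wrist_torque': array([-0.05958908,  0.09025304, -0.01441107]), 'finger_force': 0.0, 'opening': 1.0000657788772693}
scene {'intrinsics': array([[444.90270475,   0.        , 263.57371713],
       [  0.        , 444.90270475, 194.13458383],
       [  0.        ,   0.        ,   1.        ]]), 'D': array([-0.04600879,  0.        ,  0.        ,  0.        ,  0.        ]), 'rvec': array([ 1.00657112,  2.36609663, -1.08273189]), 'tvec': array([ 0.35764257, -0.11289266,  1.61185824])}
top {'intrinsics': array([[472.80361186,   0.        , 257.11312274],
       [  0.        , 472.80361186, 191.31883752],
       [  0.        ,   0.        ,   1.        ]]), 'D': array([-0.12020787,  0.        ,  0.        ,  0.        ,  0.        ]), 'rvec': array([ 2.04440888, -2.17901717,  0.23605548]), 'tvec': array([-0.02190736,  0.46899115,  1.30770547])}
```

```bash
python3 - <<'E'
import cv2
for n in("scene","top"):
    im=cv2.imread(f"pics/{n}0.png");cv2.imwrite(f"pics/{n}0b.png",cv2.resize(im,(800,600),interpolation=cv2.INTER_CUBIC))
E
```

```text
(no output)
```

View pics/top0b.png

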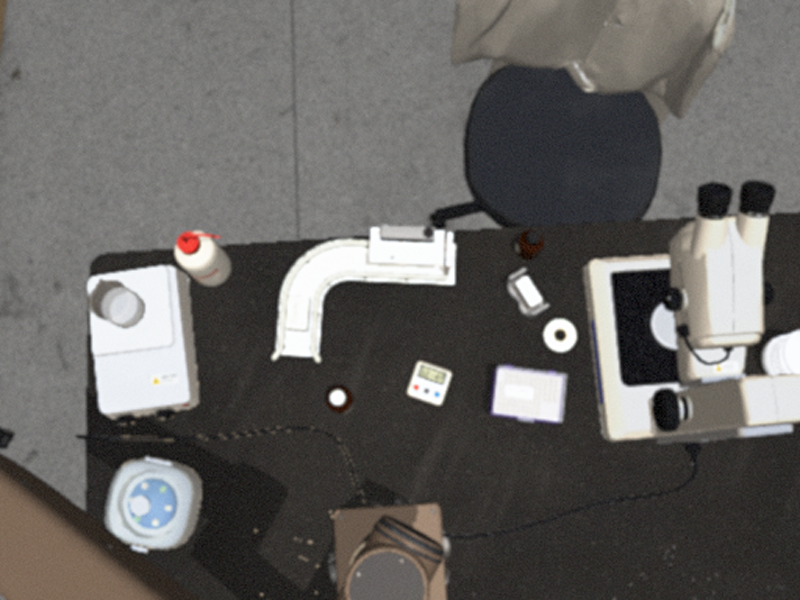

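View pics/scene0b.png

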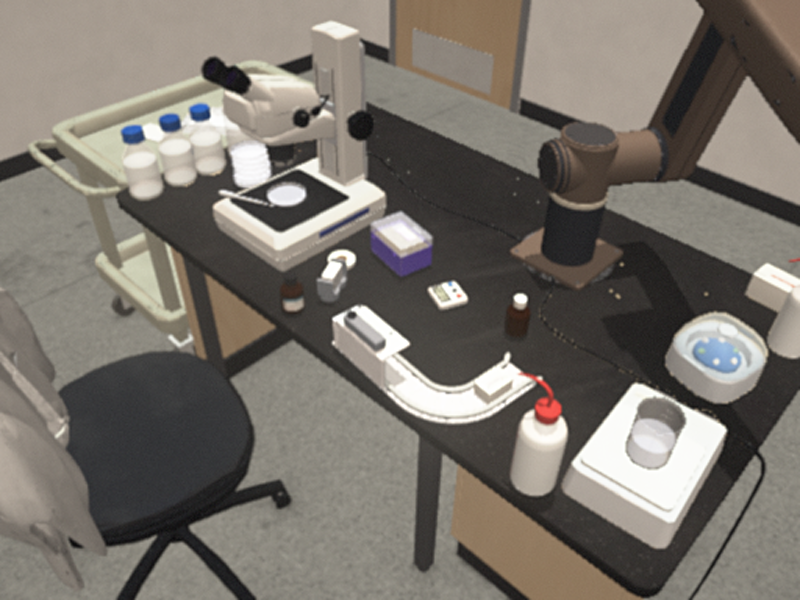

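The top view (800-px scale) shows the track mouth at about (298,355), with the box in leg 1 at (297,315). The hood spans (370-455, 228-285). The carrier is at (527,292), between the amber bottle (530,243) and the tape (560,335). The squeeze bottle is at (205,260).

```bash
cat > h.py <<'E'
import numpy as np, cv2
from plant import ctrl
def ray(n,px):
    m=ctrl.camera_model(n);R,_=cv2.Rodrigues(m["rvec"])
    p=cv2.undistortPoints(np.float64(px).reshape(-1,1,2),m["intrinsics"],m["D"]).reshape(-1,2)
    d=np.c_[p,np.ones(len(p))]@R
    return -R.T@m["tvec"],d
def onz(n,px,z):
    c,d=ray(n,px);return (c+d*((z-c[2])/d[:,2])[:,None])[:,:2]
def proj(n,P):
    m=ctrl.camera_model(n);return cv2.projectPoints(np.float64(P).reshape(-1,1,3),m["rvec"],m["tvec"],m["intrinsics"],m["D"])[0].reshape(-1,2)
def grab(n,k=1): return np.mean([ctrl.read_camera(n).astype(float) for _ in range(k)],0).astype(np.uint8)[:,:,::-1]
def crop(im,x,y,w,h,s): return cv2.resize(im[y:y+h,x:x+w],None,fx=s,fy=s,interpolation=cv2.INTER_CUBIC)
E
python3 - <<'E'
from h import *
t=grab("top",4);cv2.imwrite("pics/t.png",t)
s=grab("scene",4);cv2.imwrite("pics/s.png",s)
a=crop(t,165,140,133,100,6)
cv2.imwrite("pics/ta.png",a)
b=np.hstack([crop(t,315,140,65,95,6),crop(s,170,145,68,95,6)])
cv2.imwrite("pics/tb.png",b)
E
```

```text
(no output)
```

View pics/ta.png

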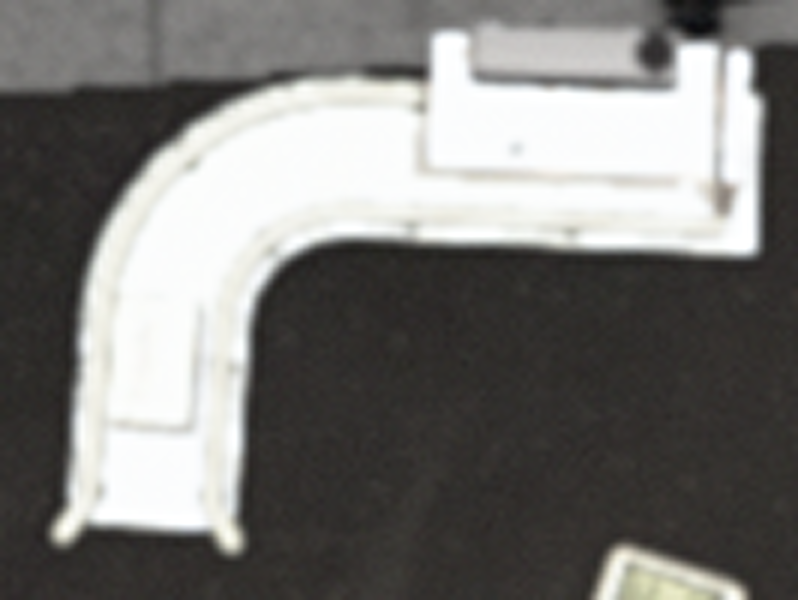

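View pics/tb.png

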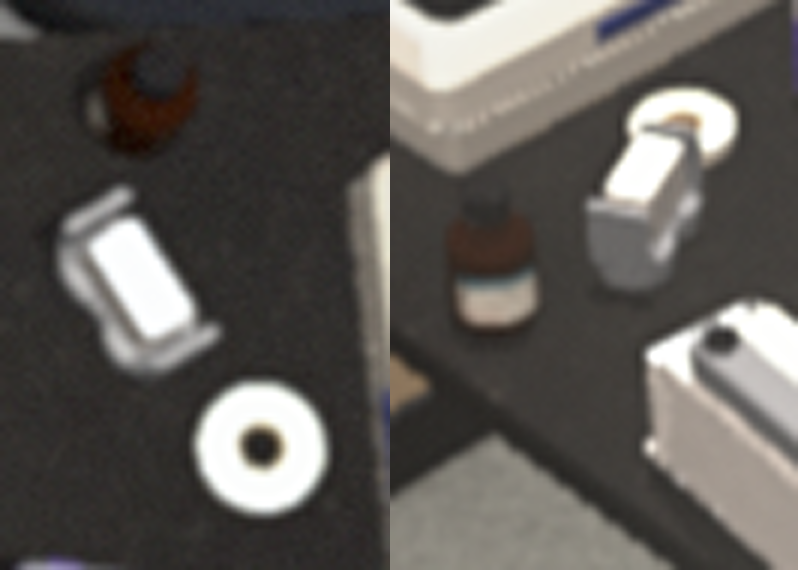

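Track crop (6x, offset 165,140): the deck's mouth edge is at y≈528 with x 90-210, and the box top covers about x 110-193, y 300-425. Carrier crop: the white block's corners are (88,240), (135,215), (198,310) and (150,342). Amber bottle and tape lie about 30 mm off its ends.

```bash
python3 - <<'E'
from h import *
t=cv2.imread("pics/t.png");g=t.min(2).astype(float)
print("cam",ray("top",[[0,0]])[0])
ox,oy=165,140
def edge(p,d,th=140,n=7):  # subpixel crossing along d from dark p
    ks=np.arange(0,n,.05);P=np.array(p)+ks[:,None]*np.array(d)
    v=cv2.remap(g.astype(np.float32),P[:,0].astype(np.float32)[None],P[:,1].astype(np.float32)[None],cv2.INTER_LINEAR)[0]
    i=np.argmax(v>th);return P[i]
def C(x,y): return (ox+(x+.5)/6-.5, oy+(y+.5)/6-.5)
def line(P):
    vx,vy,x,y=cv2.fitLine(np.float32(P),cv2.DIST_HUBER,0,.01,.01).ravel();return np.array([vx,vy]),np.array([x,y])
z=.005
I=onz("top",[edge(C(x,275),(0,-1),n=9) for x in range(380,750,12)],z)
L=onz("top",[edge(C(50,y),(1,0),n=9) for y in range(380,490,12)],z)
R=onz("top",[edge(C(270,y),(-1,0),n=9) for y in range(350,500,12)],z)
M=onz("top",[edge(C(x,555),(0,-1),n=9) for x in range(105,205,8)],z)
E=onz("top",[edge(C(790,y),(-1,0),n=9) for y in range(120,240,12)],z)
for n,Q in zip("ILRME",(I,L,R,M,E)):
    d,p=line(Q);print(n,d,p,np.degrees(np.arctan2(d[1],d[0])),"res",np.std((Q-p)@[-d[1],d[0]]))
# carrier block
m=((g>190)*255).astype(np.uint8)
sub=np.zeros_like(m);sub[170:200,325:352]=m[170:200,325:352]
cs,_=cv2.findContours(sub,cv2.RETR_EXTERNAL,cv2.CHAIN_APPROX_NONE);c=max(cs,key=cv2.contourArea)
w=onz("top",c.reshape(-1,2),.056);r=cv2.minAreaRect(np.float32(w*1000));print("carrier",r)
E
```

```text
cam [ 0.17947125 -0.03027346  1.37746136]
I [0.11225683 0.9936792 ] [ 0.5065406  -0.07352622] 83.554565 res 0.0004447050828896072
L [ 0.993756   -0.11157513] [0.42946365 0.18864597] -6.406122 res 0.0004337643716745877
R [ 0.99313515 -0.11697274] [0.4326265  0.10387073] -6.7174225 res 0.00037013983488544817
M [0.13195135 0.9912562 ] [0.3800423  0.15128802] 82.417625 res 0.00024187708569409257
E [ 0.9944739  -0.10498427] [ 0.53978497 -0.15893455] -6.02626 res 0.0002527594216990216
carrier ((465.9726257324219, -285.2102355957031), (57.50157928466797, 27.333524703979492), 26.901172637939453)
```

```bash
cat >> h.py <<'E'
O=np.array([.5715,.1303]);TH=np.radians(-6.5)
U=np.array([np.cos(TH),np.sin(TH)]);N=np.array([-np.sin(TH),np.cos(TH)])
def t2w(x,y): return O+x*U+y*N
def w2t(p): q=np.asarray(p)[...,:2]-O; return np.stack([q@U,q@N],-1)
E
python3 - <<'E'
from h import *
C=lambda x,y:(165+(x+.5)/6-.5,140+(y+.5)/6-.5)
B=lambda x,y:(315+(x+.5)/6-.5,140+(y+.5)/6-.5)
S=lambda x,y:(170+(x-390+.5)/6-.5,145+(y+.5)/6-.5)
print("box top corners track (top cam)",w2t(onz("top",[C(110,424),C(190,430),C(115,298),C(195,305)],.033))*1e3)
H=np.r_[t2w(-.024,-.16),.082]
print("hood edge pred/obs crop top",(proj("top",H)[0]-[165,140])*6,"obs 422,170")
# scene check points, 800-scale
for nm,P in dict(mouthL=(-.19,.04,.005),mouthR=(-.19,-.04,.005),hood=(-.024,-.16,.082),hood2=(-.024,-.28,.082),hood3=(.042,-.28,.082)).items():
    print(nm,proj("scene",np.r_[t2w(*P[:2]),P[2]])[0]*1.5625)
print("amberRobot cap",onz("top",np.array([[338,397]])/1.5625,.085),"timer",onz("top",np.array([[430,383],[410,400],[450,365]])/1.5625,.02))
print("squeeze",onz("top",np.array([[187,243]])/1.5625,.17),onz("top",np.array([[215,270]])/1.5625,.05))
print("stain cap",onz("top",[B(160,68)],.085),"base",onz("top",[B(140,120)],.03),"tape",onz("top",[B(261,448)],.012))
cor=[B(88,242),B(135,215),B(198,312),B(150,342)]
w=onz("top",cor,.056);print("carrier corners",w, w.mean(0))
for a,b in((3,0),(2,1)): d=w[b]-w[a];print(np.degrees(np.arctan2(d[1],d[0])),np.linalg.norm(d))
sc=[S(605,195),S(635,137),S(692,145),S(657,207)]
w=onz("scene",sc,.056);print("scene carrier",w,w.mean(0))
# edges of box from gradient, averaged
E
```

```text
box top corners track (top cam) [[-146.51107934   19.01106595]
 [-147.44992316  -19.88905133]
 [ -84.3477833    21.67610008]
 [ -85.8757536   -17.63309474]]
hood edge pred/obs crop top [489.89057588 167.25352851] obs 422,170
mouthL [535.95155932 383.09111407]
mouthR [505.0434674  359.46901043]
hood [399.2636632  333.96086746]
hood2 [359.87781989 301.03326375]
hood3 [331.82141127 315.15730563]
amberRobot cap [[0.29145823 0.07102097]] timer [[ 0.31210796 -0.09395509]
 [ 0.28336705 -0.05520701]
 [ 0.34291651 -0.13321331]]
squeeze [[0.56232238 0.31222904]] [[0.54405188 0.29293338]]
stain cap [[ 0.56205755 -0.2993146 ]] base [[ 0.55214894 -0.29796549]] tape [[ 0.38717612 -0.3444799 ]]
carrier corners [[ 0.4858029  -0.26144332]
 [ 0.49771649 -0.28550691]
 [ 0.44814895 -0.31104732]
 [ 0.43502828 -0.2864385 ]] [ 0.46667416 -0.28610901]
26.209966231468556 0.05659347293592763
27.260470425100596 0.05576067804271224
scene carrier [[ 0.49822743 -0.28226301]
 [ 0.45229881 -0.30994611]
 [ 0.43498281 -0.28212756]
 [ 0.48543585 -0.25459772]] [ 0.46773622 -0.2822336 ]
```

```bash
python3 - <<'E'
from h import *
C=lambda x,y:(165+(x+.5)/6-.5,140+(y+.5)/6-.5)
print(w2t(onz("top",[C(422,170),C(430,32),C(690,180),C(748,60),C(748,35)],.082))*1e3, w2t(onz("top",[C(758,95),C(758,252)],.005))*1e3)
out=[]
for n,(x,y,w,h,s) in dict(top=(165,140,133,100,5),scene=(200,180,160,100,5)).items():
    im=cv2.imread("pics/t.png" if n=="top" else "pics/s.png")
    a=crop(im,x,y,w,h,s)
    def pl(P,c):
        q=(proj(n,[np.r_[t2w(p[0],p[1]),p[2]] for p in P])-[x,y]+.5)*s
        cv2.polylines(a,[np.int32(q)],False,c,1)
    arc=lambda r:[(-.09+r*np.sin(t),-.09+r*np.cos(t),.005) for t in np.linspace(0,np.pi/2,20)]
    for o in(.04,-.04): pl([(-.19,o,.005)]+arc(.09+o)+[(o,-.27,.005)],(0,0,255))
    pl([(-.04,-.27,.005),(.04,-.27,.005)],(0,0,255))
    pl([(-.024,-.16,.082),(.042,-.16,.082),(.042,-.28,.082),(-.024,-.28,.082),(-.024,-.16,.082)],(0,160,0))
    out.append(a[:500,:665] if n=="top" else a)
cv2.imwrite("pics/ov1.png",out[0]);cv2.imwrite("pics/ov2.png",out[1])
E
```

```text
[[ -25.7722077  -126.77830202]
 [  42.60118301 -126.48716921]
 [ -24.31361121 -253.47426744]
 [  36.284564   -278.85003428]
 [  48.77761547 -278.43033437]] [[  42.34178615 -288.9671537 ]
 [ -38.99415056 -291.69256693]]
```

View pics/ov1.png

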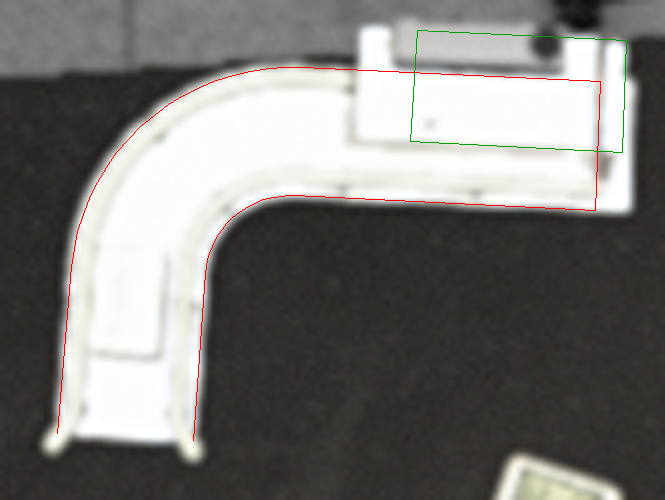

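View pics/ov2.png

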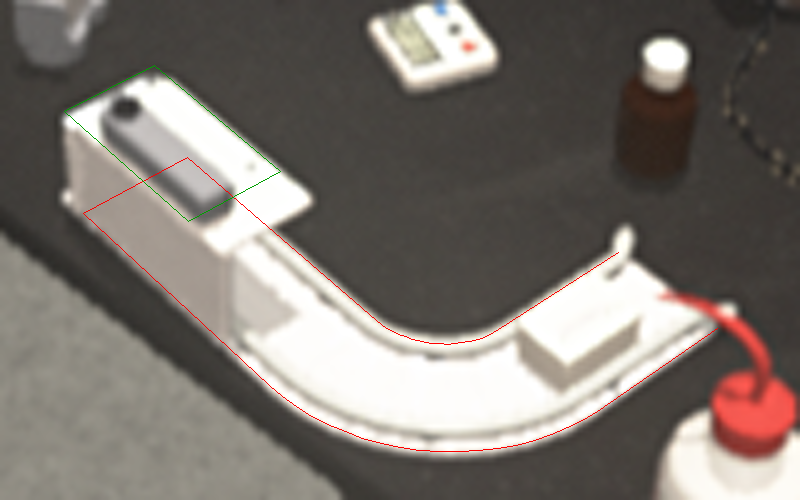

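The overlays show the track model fits in both views. The hood roof's front edge, though, is seen at track y≈-0.127 (top crop pixel (422,170)), not the -0.160 given, so I'll trust the pictures. The box's mid is at track (-0.116, 0.001).

Plan:
1. Grip the box at its mouth end and set it down inside the L.
2. Carry the carrier in and guide it round the bend while held.
3. Use the box, reaching in from the hood's open -x side, to push the carrier home.

```bash
cat >> h.py <<'E'
def go(tw,yaw,z,quiet=0):
    """tw: world xy; yaw of tool x, deg -> units still to go"""
    s=ctrl.get_state();x,y=s["tcp_rot"][:2];cur=np.degrees(np.arctan2(2*x*y,x*x-y*y))
    dy=(cur-yaw+180)%360-180;a=np.radians(yaw);d=np.asarray(tw)-s["eef_pos"][:2]
    print("t",round(s["time"],2),"pos",s["eef_pos"].round(4),"trk",w2t(s["eef_pos"]).round(4),"yaw",round(cur,2),"| spin",round(np.radians(dy)*10,2),"tx",round(d@[np.cos(a),np.sin(a)]/.025,2),"ty",round(d@[np.sin(a),-np.cos(a)]/.025,2),"tz",round((s["eef_pos"][2]-z)/.025,2),"open",round(s["opening"],3),"F",s["contact_force"].round(1),"ff",round(s["finger_force"],1))
E
echo
```

Call:
arm_command(steps=[70,0,0,0,-1,70,0,0,0,-1,70,0,0,0,-0.86,70,-0.5,-1,0,0,70,-0.5,-1,0,0,70,-0.5,-1,0,0,70,-0.5,-1,0,0,70,-0.5,-1,0,0], squeeze=25)

```text
time: 1.17
eef_pos: [0.3108, 0.4893, 0.2314]
tcp_rot: [0.057, 0.998, 0.0, 0.0]
contact_force: [1.2, 0.1, 0.2]
opening: 0.7
finger_force: 0.0
```

Call:
arm_command(steps=[70,-0.5,-1,0,0,70,-0.5,-1,0,0,70,-0.5,-1,0,0,70,-0.5,-1,0,0,70,-0.5,-1,0,0,70,-0.5,-1,0,0,70,-0.5,-1,0,0,70,-0.5,-1,0,0])

```text
time: 1.83
eef_pos: [0.3875, 0.2792, 0.2316]
tcp_rot: [0.057, 0.998, 0.0, 0.0]
contact_force: [0.5, 0.4, -0.2]
opening: 0.703
finger_force: 0.0
```

Call:
arm_command(steps=[70,-0.5,-1,0,0,70,-0.5,-1,0,0,70,-0.5,-1,0,0,70,-0.5,-1,0,0,70,-0.5,-1,0,0,70,0,0,1,0,70,0,0,1,0,70,0,0,1,0])

```text
time: 2.5
eef_pos: [0.4359, 0.1485, 0.1564]
tcp_rot: [0.058, 0.998, 0.0, 0.001]
contact_force: [0.7, -0.1, 0.3]
opening: 0.699
finger_force: 0.0
```

```bash
python3 -c "
from h import *
go(t2w(-.136,.001),173.5,.014)"
```

```text
t 2.5 pos [0.4359 0.1485 0.1564] trk [-0.1368  0.0027] yaw 173.39 | spin -0.02 tx -0.03 ty -0.07 tz 5.69 open 0.699 F [ 0.7 -0.1  0.3] ff 0.0
```

Call:
arm_command(steps=[70,0,-0.07,1,0,70,0,0,1,0,70,0,0,1,0,70,0,0,1,0,70,0,0,1,0,70,0,0,0.6,0,70,0,0,0,0,0,0,0,0,0])

```text
time: 3.17
eef_pos: [0.4345, 0.1473, 0.016]
tcp_rot: [0.057, 0.998, -0.0, -0.001]
contact_force: [0.3, 0.8, 0.4]
opening: 0.57
finger_force: 0.0
```

Call:
arm_command(steps=[0,0,0,0,0,0,0,0,0,0,0,0,0,0,0,0,0,0,0,0,0,0,0,-1,0,0,0,0,-1,0,0,0,0,-1,0])

```text
time: 3.75
eef_pos: [0.4345, 0.1473, 0.0922]
tcp_rot: [0.057, 0.998, -0.0, -0.0]
contact_force: [0.4, 1.4, -2.0]
opening: 0.46
finger_force: 26.0
```

```bash
python3 -c "
from h import *
go(t2w(-.136,-.14),173.5,.009)
t=grab('top');s=grab('scene')
cv2.imwrite('pics/p1.png',np.hstack([crop(t,165,140,100,100,4),crop(s,250,180,100,100,4)]))"
```

```text
t 3.75 pos [0.4345 0.1473 0.0922] trk [-0.1381  0.0014] yaw 173.48 | spin -0.0 tx -0.08 ty -5.66 tz 3.33 open 0.46 F [ 0.4  1.4 -2. ] ff 26.0
```

View pics/p1.png

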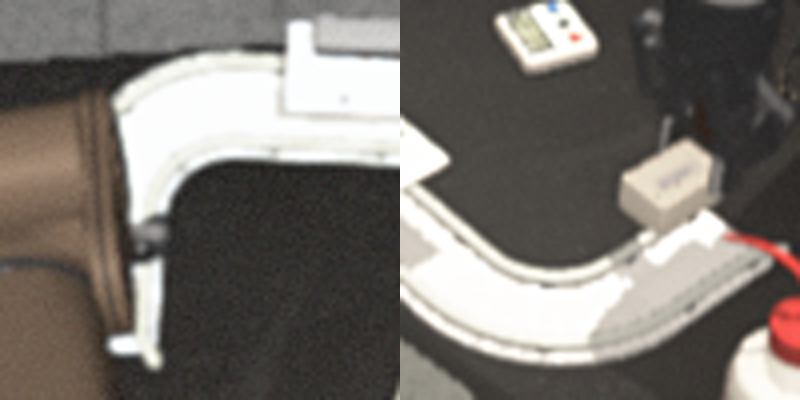

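Picture: the box is held level with its long end pointing along +track x, and it's clear of the rails. Setting it down inside the L.

Call:
arm_command(steps=[0,-0.13,-0.91,0,0,0,-0.13,-0.91,0,0,0,-0.13,-0.91,0,0,0,-0.13,-0.91,0,0,0,-0.13,-0.91,0,0,0,-0.13,-0.91,0,0,0,0,0,1,0,0,0,0,1,0])

```text
time: 4.52
eef_pos: [0.4405, 0.008, 0.0421]
tcp_rot: [0.058, 0.998, -0.0, 0.003]
contact_force: [-0.1, -0.8, -0.6]
opening: 0.46
finger_force: 26.0
```

Call:
arm_command(steps=[0,0,0,0.8,0,0,0,0,0.38,0,0,0,0,0,0])

```text
time: 4.77
eef_pos: [0.4379, 0.0096, 0.0106]
tcp_rot: [0.057, 0.998, 0.0, -0.002]
contact_force: [-0.4, 0.2, -0.0]
opening: 0.462
finger_force: 28.8
```

```bash
python3 -c "
from h import *
go(t2w(-.118,-.135),173.5,.0112)"
```

```text
t 4.77 pos [0.4379 0.0096 0.0106] trk [-0.1191 -0.135 ] yaw 173.46 | spin -0.01 tx -0.04 ty 0.0 tz -0.02 open 0.462 F [-0.4  0.2 -0. ] ff 28.8
```

Call:
arm_command(steps=[70,0,0,0,0,70,0,0,0,0,70,0,0,0,0,70,0,0,-1,0,70,0,0,-1,0,70,0,0,-1,0,70,0,0,-1,0,70,0,0,-1,-1])

```text
time: 5.43
eef_pos: [0.4386, 0.0097, 0.1383]
tcp_rot: [0.006, 1.0, -0.0, 0.0]
contact_force: [0.9, 0.1, 0.3]
opening: 0.701
finger_force: 0.0
```

Call:
arm_command(steps=[70,0,0,-0.5,-1,70,0,0,0,-1,70,0,0,0,-1,70,0,0,0,-1,70,0,0,0,-0.83,70,0.39,-1,0,0,70,0.39,-1,0,0,70,0.39,-1,0,0])

```text
time: 6.1
eef_pos: [0.4467, -0.0711, 0.1497]
tcp_rot: [-0.233, 0.972, -0.0, 0.001]
contact_force: [-0.0, -0.3, 0.1]
opening: 0.698
finger_force: 0.0
```

Call:
arm_command(steps=[70,0.39,-1,0,0,70,0.39,-1,0,0,70,0.39,-1,0,0,70,0.39,-1,0,0,70,0.39,-1,0,0,70,0.39,-1,0,0,70,0.39,-1,0,0,70,0.39,-1,0,0])

```text
time: 6.77
eef_pos: [0.4675, -0.2855, 0.1496]
tcp_rot: [-0.232, 0.973, -0.0, 0.0]
contact_force: [0.8, -0.2, -0.2]
opening: 0.702
finger_force: 0.0
```

```bash
python3 -c "
from h import *
go((.467,-.2845),206.9,.020)
t=grab('top');s=grab('scene')
cv2.imwrite('pics/p2.png',np.hstack([crop(t,165,140,100,100,4),crop(s,165,130,100,100,4)]))"
```

```text
t 6.77 pos [ 0.4675 -0.2855  0.1496] trk [-0.0563 -0.4249] yaw -153.11 | spin -0.0 tx -0.0 ty 0.04 tz 5.18 open 0.702 F [ 0.8 -0.2 -0.2] ff 0.0
```

View pics/p2.png

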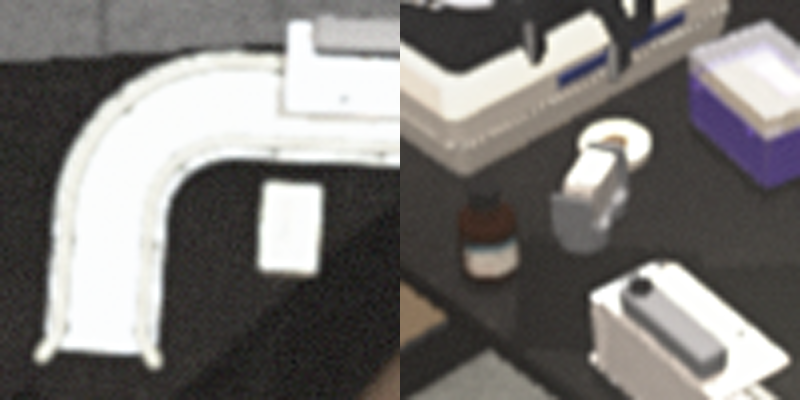

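The box lies flat on the worktop inside the L at crop (290,228), and the carrier is untouched. Descending on the carrier.

Call:
arm_command(steps=[70,0,0,1,0,70,0,0,1,0,70,0,0,1,0,70,0,0,1,0,70,0,0,0.8,0,70,0,0,0.35,0,70,0,0,0,0,0,0,0,0,0])

```text
time: 7.53
eef_pos: [0.4677, -0.2839, 0.021]
tcp_rot: [-0.233, 0.973, 0.0, 0.0]
contact_force: [0.6, -0.4, 0.5]
opening: 0.575
finger_force: 0.0
```

Call:
arm_command(steps=[0,0,0,0,0,0,0,0,0,0,0,0,0,0,0,0,0,0,0,0,0,0,0,0,0,0,0,0,0,0], squeeze=40)

```text
time: 8.03
eef_pos: [0.4686, -0.285, 0.0226]
tcp_rot: [-0.232, 0.973, -0.001, 0.001]
contact_force: [-1.1, 1.5, 6.7]
opening: 0.301
finger_force: 41.6
```

```bash
python3 -c "
from h import *
go((.467,-.2845),206.9,.020)"
```

```text
t 8.03 pos [ 0.4686 -0.285   0.0226] trk [-0.0552 -0.4242] yaw -153.12 | spin -0.0 tx 0.05 ty 0.05 tz 0.1 open 0.301 F [-1.1  1.5  6.7] ff 41.6
```

Call:
arm_command(steps=[0,0,0,-1,0,0,0,0,-1,0,0,0,0,-1,0,0,0,0,-0.5,1,0,0,0,0,1,0,0,0,0,1,0,0,0,0,1,0,0,0,0,1])

```text
time: 8.7
eef_pos: [0.4669, -0.2838, 0.1075]
tcp_rot: [0.018, 1.0, 0.0, -0.0]
contact_force: [0.4, 0.1, -4.2]
opening: 0.302
finger_force: 40.5
```

Call:
arm_command(steps=[0,0,0,0,0.83,0,0.16,0.5,0,0,0,0.16,1,0,0,0,0.16,1,0,0,0,0.16,1,0,0,0,0.16,1,0,0,0,0.16,1,0,0,0,0.16,1,0,0])

```text
time: 9.37
eef_pos: [0.4569, -0.1174, 0.1075]
tcp_rot: [0.056, 0.998, 0.0, -0.001]
contact_force: [0.2, 0.7, -2.6]
opening: 0.298
finger_force: 40.5
```

Call:
arm_command(steps=[0,0.16,1,0,0,0,0.16,1,0,0,0,0.16,1,0,0,0,0.16,1,0,0,0,0.16,1,0,0,0,0.16,1,0,0,0,0.16,1,0,0,0,0.16,1,0,0])

```text
time: 10.03
eef_pos: [0.4475, 0.0845, 0.1076]
tcp_rot: [0.056, 0.998, 0.0, -0.0]
contact_force: [0.7, -0.4, -3.1]
opening: 0.297
finger_force: 40.5
```

Call:
arm_command(steps=[0,0.16,1,0,0,0,0.16,0.5,0,0,0,0,0,0,0])

```text
time: 10.28
eef_pos: [0.4433, 0.1235, 0.1074]
tcp_rot: [0.054, 0.999, 0.0, -0.001]
contact_force: [-0.2, 0.1, -3.5]
opening: 0.3
finger_force: 40.5
```

```bash
python3 -c "
from h import *
go(t2w(-.125,0),173.5,.028)
t=grab('top');s=grab('scene')
cv2.imwrite('pics/p3.png',np.hstack([crop(t,165,140,100,100,4),crop(s,265,170,100,100,4)]))"
```

```text
t 10.28 pos [0.4433 0.1235 0.1074] trk [-0.1266 -0.0213] yaw 173.81 | spin 0.05 tx -0.06 ty 0.85 tz 3.18 open 0.3 F [-0.2  0.1 -3.5] ff 40.5
```

View pics/p3.png

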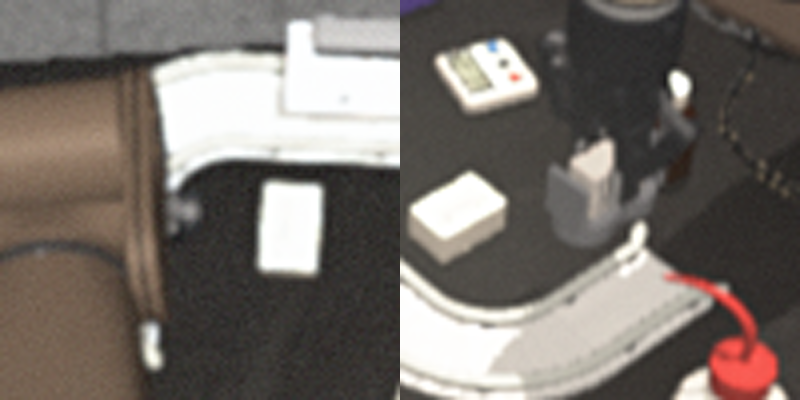

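The carrier hangs level in the grip, still to the right of leg 1 at scene crop (595,190). Shifting over, then descending while watching the force.

Call:
arm_command(steps=[0,-0.06,0.85,0,0.05,0,0,0,0.6,0,0,0,0,0.6,0,0,0,0,0.6,0,0,0,0,0.5,0,0,0,0,0.3,0,0,0,0,0,0])

```text
time: 10.97
eef_pos: [0.4476, 0.1409, 0.0412]
tcp_rot: [0.06, 0.998, -0.0, -0.002]
contact_force: [-1.1, -0.5, -3.3]
opening: 0.298
finger_force: 40.9
```

```bash
python3 -c "
from h import *
go(t2w(-.125,0),173.5,.0275)"
```

```text
t 10.97 pos [0.4476 0.1409 0.0412] trk [-0.1243 -0.0035] yaw 173.16 | spin -0.06 tx 0.03 ty 0.14 tz 0.55 open 0.298 F [-1.1 -0.5 -3.3] ff 40.9
```

Call:
arm_command(steps=[0,0,0.14,0,-0.06,0,0,0,0,0,0,0,0,0.25,0,0,0,0,0.15,0,0,0,0,0.1,0,0,0,0,0,0])

```text
time: 11.47
eef_pos: [0.4491, 0.1453, 0.0299]
tcp_rot: [0.056, 0.998, -0.0, -0.001]
contact_force: [-0.7, 0.3, -3.7]
opening: 0.294
finger_force: 41.0
```

```bash
python3 -c "
from h import *
go(t2w(-.125,0),173.5,.0275)"
```

```text
t 11.47 pos [0.4491 0.1453 0.0299] trk [-0.1233  0.001 ] yaw 173.54 | spin 0.01 tx 0.07 ty -0.04 tz 0.1 open 0.294 F [-0.7  0.3 -3.7] ff 41.0
```

Call:
arm_command(steps=[0,0,0,0.06,0,0,0,0,0.06,0,0,0,0,0,0], squeeze=25)

```text
time: 11.72
eef_pos: [0.4499, 0.1454, 0.0277]
tcp_rot: [0.056, 0.998, 0.0, 0.0]
contact_force: [-0.7, -0.5, -3.3]
opening: 0.297
finger_force: 40.9
```

```bash
python3 -c "
from h import *
go(t2w(-.09,0),173.5,.0275)"
```

```text
t 11.72 pos [0.4499 0.1454 0.0277] trk [-0.1225  0.0012] yaw 173.54 | spin 0.01 tx -1.3 ty -0.05 tz 0.01 open 0.297 F [-0.7 -0.5 -3.3] ff 40.9
```

Call:
arm_command(steps=[0,0,0,0.08,0,0,0,0,0,0])

```text
time: 11.88
eef_pos: [0.45, 0.1454, 0.0276]
tcp_rot: [0.056, 0.998, -0.0, -0.001]
contact_force: [-5.9, -1.4, 12.5]
opening: 0.299
finger_force: 43.0
```

```bash
python3 -c "
from h import *
go(t2w(-.09,0),173.5,.0275)
print(ctrl.get_state()['contact_force'])"
```

```text
t 11.88 pos [0.45   0.1454 0.0276] trk [-0.1224  0.0013] yaw 173.56 | spin 0.01 tx -1.3 ty -0.05 tz 0.0 open 0.299 F [-5.9 -1.4 12.5] ff 43.0
[-5.88120399 -1.37928512 12.4597755 ]
```

```bash
cat > path.py <<'E'
from h import *
from scipy.optimize import brentq
L=np.pi/2*.09
def c(s):  # centre line, s=0 at bend start
    if s<0: return np.array([-.09+s,0])
    if s<L: a=s/.09; return np.array([-.09+.09*np.sin(a),-.09+.09*np.cos(a)])
    return np.array([0,-.09-(s-L)])
def pose(sr):
    sf=brentq(lambda s:np.linalg.norm(c(s)-c(sr))-.04,sr+.02,sr+.06);d=c(sf)-c(sr)
    return (c(sf)+c(sr))/2,np.arctan2(d[1],d[0])
def rows(sr0,sr1,n):
    P=[pose(s) for s in np.linspace(sr0,sr1,n+1)]
    for (p,a),(q,b) in zip(P,P[1:]):
        d=(q-p);X=-np.array([np.cos(a),np.sin(a)]);Y=np.array([-np.sin(a),np.cos(a)])
        print([0,round(d@X/.025,2),round(d@Y/.025,2),0,round((a-b)*10,2)],"->",q.round(4),round(np.degrees(b),1))
E
python3 -c "
from path import *
s=-.1424+.09
rows(s,-.02,4);print();rows(-.02,.141+.0,22)"
```

```text
[0, np.float64(-0.32), np.float64(0.0), 0, np.float64(0.0)] -> [-0.1143  0.    ] 0.0
[0, np.float64(-0.32), np.float64(-0.0), 0, np.float64(0.02)] -> [-0.1062 -0.    ] -0.1
[0, np.float64(-0.32), np.float64(-0.01), 0, np.float64(0.18)] -> [-0.0981 -0.0004] -1.1
[0, np.float64(-0.32), np.float64(-0.02), 0, np.float64(0.36)] -> [-0.09   -0.0011] -3.2

[0, np.float64(-0.29), np.float64(-0.02), 0, np.float64(0.49)] -> [-0.0828 -0.0021] -6.0
[0, np.float64(-0.29), np.float64(-0.02), 0, np.float64(0.64)] -> [-0.0756 -0.0033] -9.6
[0, np.float64(-0.29), np.float64(-0.01), 0, np.float64(0.78)] -> [-0.0686 -0.0049] -14.1
[0, np.float64(-0.29), np.float64(-0.01), 0, np.float64(0.81)] -> [-0.0618 -0.0069] -18.7
[0, np.float64(-0.29), np.float64(-0.01), 0, np.float64(0.81)] -> [-0.0551 -0.0095] -23.4
[0, np.float64(-0.29), np.float64(-0.01), 0, np.float64(0.81)] -> [-0.0487 -0.0126] -28.1
[0, np.float64(-0.29), np.float64(-0.01), 0, np.float64(0.81)] -> [-0.0426 -0.0162] -32.7
[0, np.float64(-0.29), np.float64(-0.01), 0, np.float64(0.81)] -> [-0.0367 -0.0203] -37.4
[0, np.float64(-0.29), np.floa
[... 522 characters left out ...]
64(-0.29), np.float64(-0.01), 0, np.float64(0.81)] -> [-0.0075 -0.06  ] -70.0
[0, np.float64(-0.29), np.float64(-0.01), 0, np.float64(0.81)] -> [-0.0054 -0.0668] -74.6
[0, np.float64(-0.29), np.float64(-0.01), 0, np.float64(0.8)] -> [-0.0037 -0.0737] -79.2
[0, np.float64(-0.29), np.float64(-0.0), 0, np.float64(0.67)] -> [-0.0024 -0.0807] -83.1
[0, np.float64(-0.29), np.float64(0.01), 0, np.float64(0.52)] -> [-0.0014 -0.0879] -86.1
[0, np.float64(-0.29), np.float64(0.01), 0, np.float64(0.38)] -> [-0.0006 -0.0951] -88.2
[0, np.float64(-0.29), np.float64(0.01), 0, np.float64(0.23)] -> [-0.0002 -0.1023] -89.5
[0, np.float64(-0.29), np.float64(0.0), 0, np.float64(0.08)] -> [-0.     -0.1096] -90.0
```

Call:
arm_command(steps=[0,0,-0.04,-0.05,0,0,-0.32,0,0,0,0,-0.32,0,0,0.02,0,-0.32,-0.01,0,0.18,0,-0.32,-0.02,0,0.36,0,0,0,0,0])

```text
time: 12.38
eef_pos: [0.4833, 0.1398, 0.0277]
tcp_rot: [0.085, 0.996, 0.0, 0.002]
contact_force: [1.2, 0.3, -0.1]
opening: 0.298
finger_force: 41.3
```

```bash
python3 -c "
from h import *
go(t2w(-.09,-.0011),173.5-3.2,.0275)"
```

```text
t 12.38 pos [0.4833 0.1398 0.0277] trk [-0.0887 -0.0006] yaw 170.27 | spin -0.01 tx 0.05 ty -0.02 tz 0.01 open 0.298 F [ 1.2  0.3 -0.1] ff 41.3
```

Sliding smoothly with almost no force; on into the bend.

Call:
arm_command(steps=[0,-0.27,-0.03,0,0.49,0,-0.28,-0.03,0,0.64,0,-0.28,-0.01,0,0.78,0,-0.29,-0.01,0,0.81,0,-0.29,-0.01,0,0.81,0,-0.29,-0.01,0,0.81,0,0,0,0,0])

```text
time: 12.97
eef_pos: [0.5223, 0.1234, 0.0276]
tcp_rot: [0.297, 0.955, 0.001, 0.002]
contact_force: [1.6, 0.8, 3.7]
opening: 0.296
finger_force: 41.8
```

```bash
python3 -c "
from h import *
go(t2w(-.0487,-.0126),173.5-28.1,.0275)"
```

```text
t 12.97 pos [0.5223 0.1234 0.0276] trk [-0.0481 -0.0124] yaw 145.39 | spin -0.0 tx 0.02 ty -0.02 tz 0.01 open 0.296 F [1.6 0.8 3.7] ff 41.8
```

Call:
arm_command(steps=[0,-0.28,-0.02,0,0.81,0,-0.29,-0.02,0,0.81,0,-0.29,-0.01,0,0.81,0,-0.29,-0.01,0,0.81,0,-0.29,-0.01,0,0.81,0,-0.29,-0.01,0,0.81,0,-0.29,-0.01,0,0.81,0,0,0,0,0])

```text
time: 13.63
eef_pos: [0.5531, 0.0842, 0.0276]
tcp_rot: [0.552, 0.834, 0.001, 0.001]
contact_force: [1.3, -0.0, 4.0]
opening: 0.297
finger_force: 41.8
```

```bash
python3 -c "
from h import *
go(t2w(-.0135,-.0470),173.5-60.7,.0275)"
```

```text
t 13.63 pos [0.5531 0.0842 0.0276] trk [-0.0131 -0.0479] yaw 112.98 | spin 0.03 tx 0.04 ty 0.0 tz 0.01 open 0.297 F [ 1.3 -0.   4. ] ff 41.8
```

Call:
arm_command(steps=[0,-0.26,-0.01,0,0.84,0,-0.29,-0.01,0,0.81,0,-0.29,-0.01,0,0.81,0,-0.29,-0.01,0,0.8,0,-0.29,0,0,0.67,0,-0.29,0.01,0,0.52,0,-0.29,0.01,0,0.38,0,-0.29,0.01,0,0.23])

```text
time: 14.3
eef_pos: [0.5597, 0.0287, 0.0277]
tcp_rot: [0.743, 0.669, 0.001, 0.0]
contact_force: [1.0, 4.6, 6.1]
opening: 0.301
finger_force: 42.0
```

```bash
python3 -c "
from h import *
go(t2w(-.0002,-.1023),173.5-89.5,.0275)"
```

```text
t 14.3 pos [0.5597 0.0287 0.0277] trk [-0.0002 -0.1022] yaw 84.02 | spin 0.0 tx -0.0 ty 0.0 tz 0.01 open 0.301 F [1.  4.6 6.1] ff 42.0
```

Call:
arm_command(steps=[0,0,0,0,0,55,0,0,0,0,55,0,0,0,0,55,0,0,0,0,55,0,0,-0.5,0,55,0,0,-1,0,55,0,0,-1,0,55,0,0,-1,0])

```text
time: 14.97
eef_pos: [0.5584, 0.0283, 0.1155]
tcp_rot: [0.743, 0.669, -0.001, -0.0]
contact_force: [0.1, 0.6, 0.4]
opening: 0.553
finger_force: 0.0
```

```bash
python3 -c "
from h import *
go(t2w(-.119,-.135),173.5,.0106)
t=grab('top');s=grab('scene')
cv2.imwrite('pics/p4.png',np.hstack([crop(t,185,140,100,100,4),crop(s,220,180,100,100,4)]))"
```

```text
t 14.97 pos [0.5584 0.0283 0.1155] trk [-0.0015 -0.1028] yaw 84.03 | spin -15.62 tx 4.7 ty -1.29 tz 4.19 open 0.553 F [0.1 0.6 0.4] ff 0.0
```

View pics/p4.png

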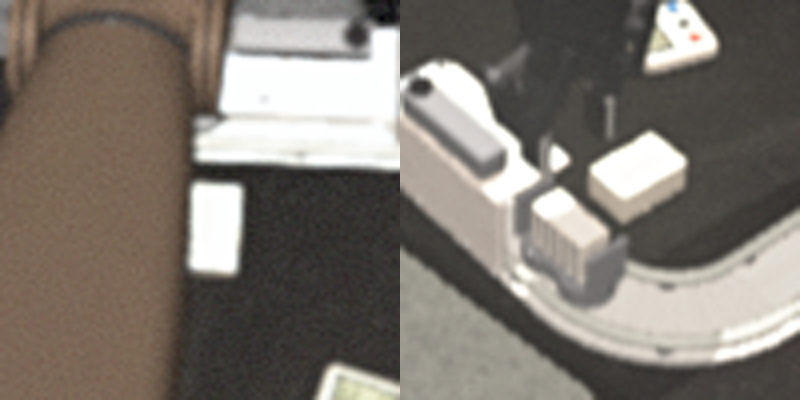

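Picture: the carrier stands level between the rails at the hood's entrance (scene crop (570,235)), and the box is still lying beside leg 2. Now fetching the box as the pusher.

Call:
arm_command(steps=[70,0,0,-1,-1,70,0,0,0,-1,70,0,0,0,-1,70,0,0,0,-1,70,0,0,0,-1,70,0,0,0,-1,70,0,0,0,-1,70,0,0,0,-1])

```text
time: 15.73
eef_pos: [0.5582, 0.0284, 0.1386]
tcp_rot: [0.422, 0.907, -0.0, -0.001]
contact_force: [0.1, -0.7, 0.0]
opening: 0.701
finger_force: 0.0
```

Call:
arm_command(steps=[70,0,0,0,-1,70,0,0,0,-1,70,0,0,0,-1,70,0,0,0,-1,70,0,0,0,-1,70,0,0,0,-1,70,0,0,0,-1,70,0,0,0,-0.62])

```text
time: 16.4
eef_pos: [0.5582, 0.0284, 0.1386]
tcp_rot: [0.054, 0.999, -0.0, -0.001]
contact_force: [-0.3, -0.2, 0.2]
opening: 0.7
finger_force: 0.0
```

Call:
arm_command(steps=[70,0.94,-0.26,0,0,70,0.94,-0.26,0,0,70,0.94,-0.26,0,0,70,0.94,-0.26,0,0,70,0.94,-0.25,0,0,70,0,0,1,0,70,0,0,1,0,70,0,0,0,0])

```text
time: 17.07
eef_pos: [0.4341, 0.0104, 0.0849]
tcp_rot: [0.057, 0.998, 0.001, -0.005]
contact_force: [-0.7, 0.9, -1.1]
opening: 0.701
finger_force: 0.0
```

```bash
python3 -c "
from h import *
go(t2w(-.119,-.135),173.5,.0108)"
```

```text
t 17.07 pos [0.4341 0.0104 0.0849] trk [-0.123  -0.1347] yaw 173.49 | spin -0.0 tx -0.16 ty -0.01 tz 2.97 open 0.701 F [-0.7  0.9 -1.1] ff 0.0
```

Call:
arm_command(steps=[70,-0.16,0,1,0,70,0,0,1,0,70,0,0,0.95,0,70,0,0,0,0,0,0,0,0,0,0,0,0,0,0,0,0,0,0,0,0,0,0,0,0], squeeze=30)

```text
time: 17.73
eef_pos: [0.4439, 0.009, 0.0173]
tcp_rot: [0.057, 0.998, -0.0, 0.002]
contact_force: [-0.3, -0.1, -0.4]
opening: 0.457
finger_force: 31.2
```

Call:
arm_command(steps=[0,0,0,0,0,0,0,0,0,0,0,0,0,-1,0,0,0,0,-1,0,0,0,0,-1,0,0,0,0,0,0])

```text
time: 18.23
eef_pos: [0.4462, 0.0085, 0.0958]
tcp_rot: [0.057, 0.998, -0.001, 0.005]
contact_force: [1.5, -0.8, -0.5]
opening: 0.46
finger_force: 31.3
```

```bash
python3 -c "
from h import *
go(t2w(-.041,-.022),173.5,.035)
t=grab('top')
# box top, held: measure the protruding part in the top view
g=t.min(2)
m=((g>170)*255).astype(np.uint8);z=ctrl.get_state()['eef_pos'][2]+.017
x,y,w,h=[int(v) for v in (225,170,40,45)]
sub=np.zeros_like(m);sub[y:y+h,x:x+w]=m[y:y+h,x:x+w]
cs,_=cv2.findContours(sub,cv2.RETR_EXTERNAL,cv2.CHAIN_APPROX_NONE)
for c in sorted(cs,key=cv2.contourArea)[-3:]:
    q=w2t(onz('top',c.reshape(-1,2),z));print(cv2.contourArea(c),q.min(0).round(4),q.max(0).round(4),'z',z)
"
```

```text
t 18.23 pos [0.4462 0.0085 0.0958] trk [-0.1107 -0.1352] yaw 173.49 | spin -0.0 tx -2.79 ty 4.53 tz 2.43 open 0.46 F [ 1.5 -0.8 -0.5] ff 31.3
68.0 [-0.0666 -0.2107] [-0.0354 -0.1902] z 0.11062203188040641
```

Call:
arm_command(steps=[0,0,0.91,0,0,0,0,0.91,0,0,0,0,0.91,0,0,0,0,0.91,0,0,0,0,0.9,0,0,0,-0.94,0,0,0,0,-0.94,0,0,0,0,-0.94,0,0,0])

```text
time: 18.95
eef_pos: [0.5248, 0.1146, 0.0887]
tcp_rot: [0.056, 0.998, -0.0, -0.002]
contact_force: [-0.6, -0.8, -0.5]
opening: 0.463
finger_force: 31.2
```

Call:
arm_command(steps=[0,0,0,0.8,0,0,0,0,0.8,0,0,0,0,0.5,0,0,0,0,0,0])

```text
time: 19.28
eef_pos: [0.5226, 0.1138, 0.0341]
tcp_rot: [0.057, 0.998, -0.0, -0.003]
contact_force: [-1.0, -0.4, -1.3]
opening: 0.457
finger_force: 31.2
```

```bash
python3 -c "
from h import *
go(t2w(-.040,-.166),173.5,.040)"
```

```text
t 19.28 pos [0.5226 0.1138 0.0341] trk [-0.0467 -0.0219] yaw 173.47 | spin -0.0 tx -0.27 ty -5.76 tz -0.24 open 0.457 F [-1.  -0.4 -1.3] ff 31.2
```

Call:
arm_command(steps=[0,-0.27,0,-0.25,0,0,0,-0.3,0,0,0,0,-0.4,0,0,0,0,-0.4,0,0,0,0,-0.4,0,0,0,0,-0.4,0,0,0,0,0,0,0])

```text
time: 19.87
eef_pos: [0.5265, 0.0639, 0.0446]
tcp_rot: [0.058, 0.998, -0.001, 0.0]
contact_force: [-0.1, 0.9, -1.4]
opening: 0.458
finger_force: 31.3
```

```bash
python3 -c "
from h import *
go(t2w(-.040,-.166),173.5,.040)"
```

```text
t 19.87 pos [0.5265 0.0639 0.0446] trk [-0.0372 -0.0711] yaw 173.38 | spin -0.02 tx 0.11 ty -3.8 tz 0.19 open 0.458 F [-0.1  0.9 -1.4] ff 31.3
```

Call:
arm_command(steps=[0,0.1,-0.4,0.1,0,0,0,-0.4,0,0,0,0,-0.4,0,0,0,0,-0.4,0,0,0,0,-0.4,0,0,0,0,-0.4,0,0,0,0,-0.4,0,0,0,0,0,0,0])

```text
time: 20.53
eef_pos: [0.5157, -0.0053, 0.0416]
tcp_rot: [0.058, 0.998, -0.001, -0.001]
contact_force: [-1.3, 0.3, -0.9]
opening: 0.461
finger_force: 31.3
```

```bash
python3 -c "
from h import *
go(t2w(-.040,-.166),173.5,.040)
print(ctrl.get_state()['wrist_torque'])"
```

```text
t 20.53 pos [ 0.5157 -0.0053  0.0416] trk [-0.0401 -0.1411] yaw 173.38 | spin -0.02 tx -0.0 ty -1.0 tz 0.07 open 0.461 F [-1.3  0.3 -0.9] ff 31.3
[-0.03738045 -0.02447953 -0.0069051 ]
```

Call:
arm_command(steps=[0,0,-0.25,0,0,0,0,-0.25,0,0,0,0,-0.2,0,0,0,0,-0.15,0,0,0,0,0,0,0])

```text
time: 20.95
eef_pos: [0.5135, -0.0252, 0.0416]
tcp_rot: [0.057, 0.998, -0.0, -0.0]
contact_force: [-0.5, 0.4, 0.2]
opening: 0.455
finger_force: 31.3
```

```bash
python3 -c "
from h import *
go(t2w(-.040,-.166),173.5,.040)
print(ctrl.get_state()['wrist_torque'])"
```

```text
t 20.95 pos [ 0.5135 -0.0252  0.0416] trk [-0.0401 -0.161 ] yaw 173.45 | spin -0.01 tx -0.0 ty -0.2 tz 0.07 open 0.455 F [-0.5  0.4  0.2] ff 31.3
[-0.02281325  0.02526126 -0.01767411]
```

Call:
arm_command(steps=[0,0,-0.08,0,0,0,0,-0.08,0,0,0,0,-0.08,0,0,0,0,0,0,0])

```text
time: 21.28
eef_pos: [0.5129, -0.0291, 0.0417]
tcp_rot: [0.057, 0.998, 0.001, -0.0]
contact_force: [0.7, 5.3, -0.7]
opening: 0.459
finger_force: 31.3
```

```bash
python3 -c "
from h import *
go(t2w(-.040,-.166),173.5,.040)
print(ctrl.get_state()['wrist_torque'])"
```

```text
t 21.28 pos [ 0.5129 -0.0291  0.0417] trk [-0.0401 -0.165 ] yaw 173.48 | spin -0.0 tx -0.01 ty -0.04 tz 0.07 open 0.459 F [ 0.7  5.3 -0.7] ff 31.3
[ 1.06486872 -0.11445622  0.30073803]
```

Call:
arm_command(steps=[0,0,-0.06,0,0,0,0,0,0,0])

```text
time: 21.45
eef_pos: [0.5128, -0.0293, 0.0417]
tcp_rot: [0.057, 0.998, 0.003, -0.001]
contact_force: [1.2, 11.0, 0.2]
opening: 0.46
finger_force: 31.4
```

```bash
python3 -c "
from h import *
go(t2w(-.040,-.166),173.5,.040)
print(ctrl.get_state()['wrist_torque'])"
```

```text
t 21.45 pos [ 0.5128 -0.0293  0.0417] trk [-0.0403 -0.1652] yaw 173.5 | spin -0.0 tx -0.01 ty -0.03 tz 0.07 open 0.46 F [ 1.2 11.   0.2] ff 31.4
[ 1.75983418 -0.26177491  0.48512341]
```

Call:
arm_command(steps=[0,0,0.2,0,0,0,0,0.2,0,0,0,0.9,0,0,0,0,0.9,0,0,0,0,0.9,0,0,0,0,0,0,0.5,0,0,0,0,0.35,0,0,0,0,0,0])

```text
time: 22.12
eef_pos: [0.4459, -0.0141, 0.0192]
tcp_rot: [0.057, 0.998, 0.0, -0.001]
contact_force: [0.1, -0.4, -1.0]
opening: 0.458
finger_force: 31.4
```

```bash
python3 -c "
from h import *
go(t2w(-.108,-.155),173.5,.0173)"
```

```text
t 22.12 pos [ 0.4459 -0.0141  0.0192] trk [-0.1084 -0.1577] yaw 173.48 | spin -0.0 tx -0.02 ty 0.11 tz 0.07 open 0.458 F [ 0.1 -0.4 -1. ] ff 31.4
```

Call:
arm_command(steps=[0,0,0,0.08,0,0,0,0,0.04,0,70,0,0,0,0,70,0,0,0,0,70,0,0,0,0,70,0,0,-0.5,0,70,0,0,-1,0,70,0,0,-1,0])

```text
time: 22.78
eef_pos: [0.4462, -0.014, 0.0801]
tcp_rot: [0.057, 0.998, 0.0, -0.001]
contact_force: [0.2, -0.6, 0.1]
opening: 0.697
finger_force: 0.0
```

Call:
arm_command(steps=[70,0,0,-1,0,70,0,0,-1,0,70,0,0,-1,0,70,0,-1,-1,0,70,0,-1,0,0,70,0,-1,0,0,70,0,-1,0,0,70,0,-1,0,0])

```text
time: 23.45
eef_pos: [0.4329, -0.1396, 0.1808]
tcp_rot: [0.057, 0.998, -0.0, 0.001]
contact_force: [0.4, -0.2, -1.2]
opening: 0.7
finger_force: 0.0
```

```bash
python3 -c "
from h import *
go(t2w(-.108,-.155),173.5,.0173)
t=grab('top');cv2.imwrite('pics/end_t.png',t);s=grab('scene');cv2.imwrite('pics/end_s.png',s)
def blobs(n,g,x,y,w,h,z,th=150):
    m=np.zeros(g.shape,np.uint8);m[y:y+h,x:x+w]=(g[y:y+h,x:x+w]>th)*255
    cs,_=cv2.findContours(m,cv2.RETR_EXTERNAL,cv2.CHAIN_APPROX_NONE)
    for c in cs:
        if cv2.contourArea(c)>60: q=w2t(onz(n,c.reshape(-1,2),z));print(cv2.contourArea(c),((q.min(0)+q.max(0))/2).round(4),cv2.minAreaRect(np.float32(q*1000)))
blobs('top',t.min(2),222,181,35,40,.028)
a=cv2.imread('pics/t.png').astype(int)
for nm,(x,y,w,h) in dict(stain=(325,145,30,25),tape=(345,200,28,28),squeeze=(112,145,38,40)).items():
    print(nm,np.abs(t.astype(int)-a)[y:y+h,x:x+w].mean().round(1))
# strip of hood-side opening: grey level along the visible rail strip, before/after
for yy in (-.10,-.14,-.18,-.186,-.20,-.22,-.25,-.265):
    p=proj('top',[np.r_[t2w(-.021,yy),.012]])[0].round().astype(int);print(yy,t[p[1],p[0]],a[p[1],p[0]])
"
```

```text
t 23.45 pos [ 0.4329 -0.1396  0.1808] trk [-0.1072 -0.2838] yaw 173.5 | spin -0.0 tx 0.03 ty 5.15 tz 6.54 open 0.7 F [ 0.4 -0.2 -1.2] ff 0.0
253.0 [-0.0891 -0.1576] ((-88.48810577392578, -157.6427001953125), (40.67113494873047, 62.838226318359375), 87.59034729003906)
stain 8.4
tape 3.6
squeeze 4.6
-0.1 [253 253 252] [252 251 250]
-0.14 [252 252 251] [250 250 248]
-0.18 [208 219 221] [252 252 251]
-0.186 [198 209 212] [252 252 251]
-0.2 [104 110 112] [248 249 247]
-0.22 [ 77  92 108] [249 249 247]
-0.25 [77 79 83] [253 253 251]
-0.265 [51 60 70] [247 247 245]
```

```bash
python3 -c "
from plant import ctrl
print(ctrl.sign_off())"
```

```text
the job is handed in; nothing more can be done
None
```

I handed the job in at about 23.5 s with the carrier pushed home against the end wall and the box set down on the worktop inside the L. The carrier is out of view under the hood, so "home" rests on the push stopping dead at the expected position (carrier middle at track y about -0.227, limit -0.222).

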